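# Build up the strap slitter's splined feed arbor

## Robot

A 6-joint arm with a two-finger parallel gripper is mounted at the origin on the work surface. World frame = base frame: x ahead of the robot, y to its left, z up, the work surface at z = 0. Lengths are in m, angles in rad, forces in N, time in s.
With the tool pointing down it reaches from about 0.275 to 0.85 m from the base axis. Payload 5.2 kg.
Tool frame: the origin (TCP) lies midway between the tips of the shut fingers; the grasp point (between the pads) lies 19 mm behind it; y points along the fingers, x is the direction in which the jaws open and shut, and the axes are right-handed (so a half turn about y gives the same grasp; the last joint's range is limited). The gripper opens to 85 mm and grips with 20 to 120 N. Pads are 22 mm wide; open, the fingers measure 114 mm over their backs; the gripper's body (76 mm by 85 mm) begins 54 mm behind the grasp point. The pads swing forward as they close: fully open they stand 13 mm farther back than shut.
Start: joints at [1.006, 0.259, 1.535, -0, 1.348, -0.203], TCP at [0.195, 0.514, 0.231] pointing down, gripper open.
Joint ranges: [-3.14, 3.14], [-0.91, 2.08], [0.19, 2.58], [-1.22, 4.36], [0.22, 2.71], [-3.12, 3.12]. Speed limits (rad/s): [2.57, 2.57, 3.14, 3.14, 3.14, 3.14].

## Interface

Orientations are given as a rotation vector (axis times angle).
In Python, from station import robot, hand, solve_ik, optics, order, boxes_of, spot_point, status gives the robot as it stands. Calls block until the motion is done:
- robot.move_to(position, orientation): joint-space move of the TCP to a pose.
- robot.move_linear(position, ori=None, max_speed=0.15, guard=None): straight line of the TCP; ori=None keeps the orientation; max_speed is the mean speed in m/s. With guard (N) it stops when the force on the tool has changed by that much, and returns True; else False.
- robot.movej(angles): joint-space move.
- hand.grip(opening, strength=None): finger opening in m; strength is the grip in N (None keeps the last); returns when the fingers have stopped.
- robot.wait(seconds).
- solve_ik(position, orientation): joint angles nearest the present ones, or None.
- optics.capture(name): name is "scene" or "side" or "wrist"; returns a dict with "color" (480x640x3 uint8, red, green, blue), "fx", "fy", "cx", "cy" (pixels), "R" (3x3) and "t" (3): a world point X has camera coordinates R X + t; the wrist camera has in their place "T_tool_cam" (4x4, takes a point from camera to tool coordinates, whose origin is the TCP and whose axes are the tool frame's). Camera axes: x right, y down, z forward; pixel columns grow to the right and rows downward; lengths in m; the calibration is good to about 2 mm. A picture is of the moment at which its call begins: read the wrist's pose just before it. There is no depth.
A pose or a line that the arm cannot do raises robot.IKError and nothing moves.
- order.sign_off(): hands the job in, once; it reports no verdict.
Trained networks look in a picture, given as the dict that the camera call returned (one of the last four; its "shot" number tells which), for a name from the list of things; names that differ only in an ending like _2 or _b are one class to them, and where a whole thing is asked for, a point or a joint stands for the part that bears it (a point fixed in the world has none). Each returns a list of dicts, best first, with "conf" (0 to 1); they miss things now and then, are a little off and sometimes report something else, mostly with a low value. They report only what shows in the picture. A call takes as long as a camera call. They do not tell look-alikes from the thing itself.
- boxes_of(picture, thing): "bbox" ([left, top, right, bottom] in pixels, round what is visible of it).
- spot_point(picture, thing): "location" ([column, row] in pixels: a listed point, or the origin of a listed thing).
Readings, each from a call of its own:
- status.read_time(): time.
- status.read_joint_pos(): joint angles.
- status.read_qd(): joint speeds.
- status.read_joint_torque(): joint torques, N m.
- status.read_ee_pos(): TCP position.
- status.read_ee_rot(): TCP orientation.
- status.read_force(): force on the tool from outside, world axes, zero at the start.
- status.read_wrist_torque(): the same for the moment, N m.
- status.read_gripper_width(): finger opening in m.
Only numpy, scipy, OpenCV 4.12 (cv2) and the standard library are available. Lean on these libraries where they do the work, as an engineer would, in place of code of your own. Each camera call takes 0.05 s, during which the arm holds its last target.

## Task

Load the strap slitter's feed arbor that stands upright in its stand: slide the toothed feed cog, hub upwards, down the splines until it is fully home on the shoulder, then slide the wide spacer sleeve (the taller of the two as they stand) on after it until it is fully home on the cog's hub. Each part goes on in one clocking only, so turn it to find the wide master spline; lower it gently, without forcing it or letting it drop down the arbor, and leave the narrow sleeve, the jar and the mallet where they are.

Things in the scene. Friction and masses are not known exactly. Their poses are not given: they have to be found in the camera images.
- stand: Fixed stand with the arbor upright in it; origin under the centre of its round grey foot (120 mm across, 12 mm thick), on the granite slab, whose top is 40 mm above the bench. Column about 56 mm across. z up; -x is its front, where a small tommy-bar clamp sticks out 41 mm from the axis, 19 to 37 mm above the slab. The clamp holds the arbor with a drag of about 0.45 N m.
- arbor_seat (a point): On the arbor's axis, at the face of its shoulder (44 mm across), 55 mm above the slab, where the cog must land; axes as the stand. Above it the steel arbor is a round core 24 mm across with four splines a quarter turn apart, 33 mm across their tips, that end 68 mm up. Three are 6 mm wide, the master spline 12 mm; it points within 1.15 rad of the stand's front (-x), exact angle not reported.
- arbor_end (a point): Top end of the arbor on its axis, 80 mm above the shoulder; axes as the stand. The last 12 mm, above the splines, are a plain round nose 24 mm across whose final 4.5 mm taper to 17 mm.
- cog_mid (a point): Centre, half-way up (24 mm above its underside), of the loose aluminium feed cog, 0.3 to 0.6 kg, starting hub up, z up. A disc 18 mm thick with 24 pointed teeth, 102 mm across, and on top a round hub 52 mm across and 30 mm high (48 mm in all), the part to grip.
- cog: The same cog: origin at the centre of its underside. Through bore 26 mm across with four slots to 35 mm: three 8 mm wide and, on the cog's own -x side, the master slot 14 mm wide, so each spline has 1 mm play a side. The master spline does not enter a narrow slot: clocked wrongly, the cog slips over the plain nose and rests on the spline ends, 68 mm above home.
- wide_spacer_mid (a point): Centre, half-way up (22.5 mm above its underside), of the wide spacer, the taller of two loose plain round aluminium sleeves: 60 mm across, 45 mm high, 0.17 to 0.34 kg, standing on end, z up. Grip it round the outside.
- wide_spacer: The same wide sleeve: origin at the centre of its underside. Bore and slots as the cog's, master slot on its own -x side. With the cog home, the splines stand 20 mm and the nose 32 mm above the hub's top: clocked wrongly, the sleeve rests 20 mm above home.
- narrow_spacer_mid (a point): Centre, half-way up (14 mm above its underside), of the narrow spacer sleeve, 60 mm across but only 28 mm high. Not used; leave it.
- jar_mid (a point): Centre of a closed amber jar with a metal lid, 68 mm across, 62 mm high, on the slab. Leave it.
- mallet: Wooden mallet lying on the slab: origin under its middle, at slab level; handle to its -x (end at 135 mm), head 48 mm thick and 85 mm wide centred 85 mm along +x. Leave it.
Mind the look-alikes: they are no part of the job. What is shaped like the wide_spacer but brown, pink or red is not meant.

How it is judged:
On the way:
1. the cog is fully home on the arbor's shoulder (z of cog in the frame of arbor_seat below 0.003 m and horizontal distance between cog and arbor_seat below 0.003 m and angle between cog's own z axis and vertical below 0.05 rad), for 0.2 s.
At the end, for the whole second after the job is handed in: Cog home on the shoulder (gap under 3 mm) and wide sleeve home on its hub (underside 45 to 51.5 mm above the shoulder), both within 3 mm of the axis, upright within 0.05 rad, released and at rest; narrow sleeve, jar and mallet within 20 mm of their starts (all of step 1 and z of wide_spacer in the frame of arbor_seat between 0.045 and 0.0515 m and horizontal distance between wide_spacer and arbor_seat below 0.003 m and angle between wide_spacer's own z axis and vertical below 0.05 rad and linear speed of each of cog, wide_spacer below 0.02 m/s); the robot touches nothing.
It fails at once if the cog or the wide sleeve is forced onto the arbor (contact over 120 N) (contact force between any of cog, wide_spacer and stand above 120 N or contact force between wide_spacer and cog above 120 N).
It fails at once if the cog or the wide sleeve is dropped down the arbor (faster than 0.4 m/s on it; a slip of a few millimetres is fine) ((horizontal distance between cog and arbor_seat below 0.01 m and z of cog in the frame of arbor_seat below 0.075 m and linear speed of cog above 0.4 m/s) or (horizontal distance between wide_spacer and arbor_seat below 0.01 m and z of wide_spacer in the frame of arbor_seat below 0.075 m and linear speed of wide_spacer above 0.4 m/s)).
It fails at once if the narrow sleeve, the jar or the mallet is moved by more than 20 mm (distance of any of narrow_spacer_mid, jar_mid, mallet from where it was at the start of the episode above 0.02 m).
It also fails if it takes over 72 s, if anything falls off the work surface, if the arm or the gripper's body presses on something with over 40 N, if the wrist force passes 120 N, or if a joint passes its speed limit or range.

## Working session

There is one attempt and no reset: what is moved stays moved. The work goes in short steps, each a Python script; the robot and the scene stay as the last script left them, time stands still between calls to the robot, and variables do not carry over. Pictures are saved under pics/ and viewed, and the job is handed in when it is done.

```bash
mkdir -p pics; ls
python3 - <<'E'
from station import *
import cv2,numpy as np
for n in ["scene","side","wrist"]:
    p=optics.capture(n)
    cv2.imwrite(f"pics/{n}0.png",p["color"][:,:,::-1])
    print(n,{k:(np.round(v,3).tolist() if k!='color' else 0) for k,v in p.items()})
    for t in ["stand","arbor_seat","arbor_end","cog_mid","wide_spacer_mid","narrow_spacer_mid","jar_mid","mallet"]:
        print(t,[(np.round(d["location"]).tolist(),round(d["conf"],2)) for d in spot_point(p,t)][:4])
print(status.read_time(),status.read_ee_rot(),status.read_ee_pos())
E
```

```text
pics
scene {'color': 0, 'fx': 480.813, 'fy': 480.813, 'cx': 317.662, 'cy': 246.743, 'R': [[-0.473, 0.881, -0.0], [0.477, 0.256, -0.841], [-0.741, -0.398, -0.541]], 't': [0.27, -0.093, 1.374], 'shot': 1}
stand [([309.0, 299.0], 0.94)]
arbor_seat [([311.0, 275.0], 0.87)]
arbor_end []
cog_mid [([472.0, 351.0], 0.78)]
wide_spacer_mid [([243.0, 218.0], 0.9), ([282.0, 210.0], 0.8), ([242.0, 250.0], 0.68), ([290.0, 235.0], 0.67)]
narrow_spacer_mid [([195.0, 284.0], 0.56)]
jar_mid [([249.0, 373.0], 0.63)]
mallet [([425.0, 442.0], 0.61)]
side {'color': 0, 'fx': 620.999, 'fy': 620.999, 'cx': 315.404, 'cy': 235.453, 'R': [[0.918, -0.397, -0.01], [-0.291, -0.655, -0.697], [0.271, 0.643, -0.717]], 't': [-0.461, 0.197, 1.38], 'shot': 2}
stand [([331.0, 258.0], 0.75)]
arbor_seat [([329.0, 238.0], 0.7), ([330.0, 215.0], 0.15)]
arbor_end [([331.0, 214.0], 0.78)]
cog_mid [([283.0, 166.0], 0.93)]
wide_spacer_mid [([345.0, 324.0], 0.79), ([269.0, 351.0], 0.79), ([293.0, 409.0], 0.63), ([344.0, 328.0], 0.51)]
narrow_spacer_mid [([411.0, 312.0], 0.97)]
jar_mid [([416.0, 212.0], 0.76), ([285.0, 165.0], 0.73)]
mallet [([356.0, 158.0], 0.68), ([343.0, 324.0], 0.16)]
wrist {'color': 0, 'fx': 353.414, 'fy': 353.414, 'cx': 318.136, 'cy': 244.775, 'T_tool_cam': [[1.0, 0.0, -0.001, -0.0], [0.001, -0.322, 0.947, -0.143], [-0.0, -0.947, -0.322, 0.083], [0.0, 0.0, 0.0, 1.0]], 'shot': 3}
stand []
arbor_seat []
arbor_end []
cog_mid []
wide_spacer_mid []
narrow_spacer_mid []
jar_mid []
mallet []
1.35 [-1.35895555 -0.9386829   0.93874027] [0.19464908 0.51439822 0.2312974 ]
```

View images.

View pics/scene0.png

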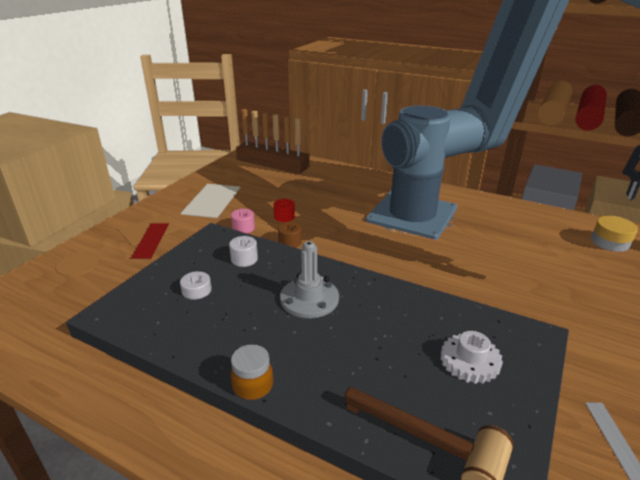

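View pics/side0.png

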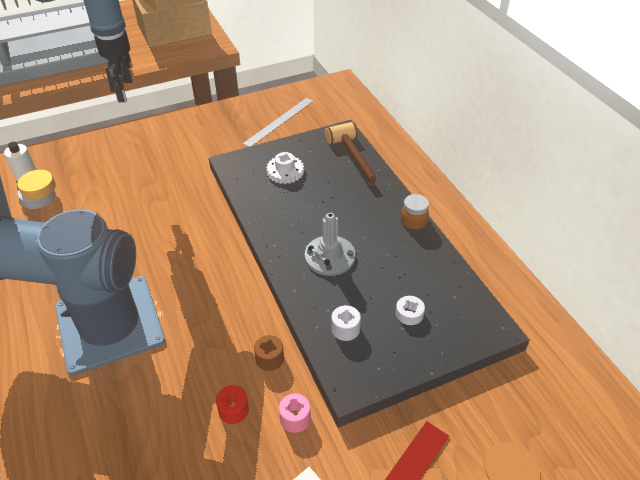

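View pics/wrist0.png

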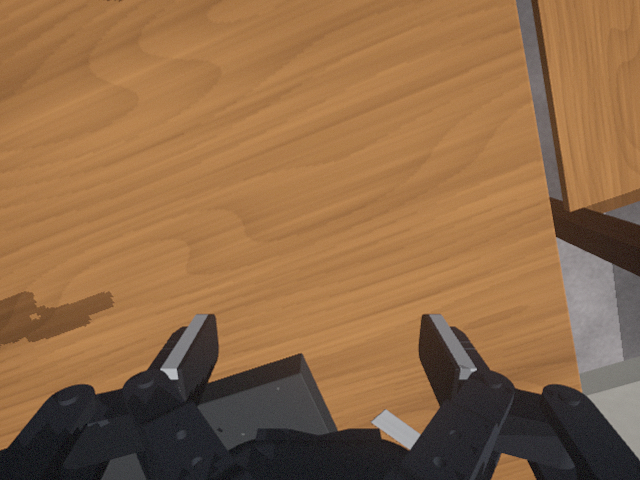

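```bash
cat > h.py <<'E'
from station import *
import cv2,numpy as np
from scipy.spatial.transform import Rotation as Ro
from scipy.optimize import least_squares
def cam(p,pose=None):
    """returns K,R,t world->cam"""
    K=np.array([[p["fx"],0,p["cx"]],[0,p["fy"],p["cy"]],[0,0,1]])
    if "T_tool_cam" in p:
        T=np.eye(4);T[:3,:3]=Ro.from_rotvec(pose[1]).as_matrix();T[:3,3]=pose[0]
        W=np.linalg.inv(T@np.array(p["T_tool_cam"]));return K,W[:3,:3],W[:3,3]
    return K,np.array(p["R"]),np.array(p["t"])
def pose(): return np.array(status.read_ee_pos()),np.array(status.read_ee_rot())
def atz(c,px,z):
    K,R,t=c;d=R.T@np.linalg.inv(K)@np.array([px[0],px[1],1.]);o=-R.T@t
    return o+d*(z-o[2])/d[2]
def tri(cs,pxs):
    P=[K@np.c_[R,t] for K,R,t in cs]
    X=cv2.triangulatePoints(P[0],P[1],np.array(pxs[0],float).reshape(2,1),np.array(pxs[1],float).reshape(2,1));return (X[:3]/X[3]).ravel()
def proj(c,X):
    K,R,t=c;q=K@(R@np.array(X)+t);return q[:2]/q[2]
def down(a):
    """tool pointing down (tool y=-z world), tool x at world angle a"""
    x=np.array([np.cos(a),np.sin(a),0]);y=np.array([0,0,-1.]);z=np.cross(x,y)
    return Ro.from_matrix(np.c_[x,y,z]).as_rotvec()
def near(a,q): return (a-q+np.pi)%(2*np.pi)-np.pi
E
python3 - <<'E'
from h import *
a=optics.capture("scene");b=optics.capture("side");ca,cb=cam(a),cam(b)
for t,z in [("stand",.04),("arbor_seat",.095),("arbor_end",.175),("cog_mid",.064),("wide_spacer_mid",.0625),("narrow_spacer_mid",.054),("jar_mid",.071),("mallet",.04)]:
    for s in spot_point(a,t)[:4]:
        print(t,"A",np.round(s["location"]),round(s["conf"],2),np.round(atz(ca,s["location"],z),4))
    for s in spot_point(b,t)[:4]:
        print(t,"B",np.round(s["location"]),round(s["conf"],2),np.round(atz(cb,s["location"],z),4))
M=Ro.from_rotvec(status.read_ee_rot()).as_matrix();print(M.round(3))
E
```

```text
stand A [312. 300.] 0.82 [ 0.516  -0.0419  0.04  ]
stand B [327. 255.] 0.61 [ 0.5158 -0.0391  0.04  ]
stand B [324. 241.] 0.49 [0.5275 0.0035 0.04  ]
arbor_seat A [308. 278.] 0.93 [ 0.5203 -0.0485  0.095 ]
arbor_seat B [326. 239.] 0.89 [ 0.5133 -0.0397  0.095 ]
arbor_seat B [328. 256.] 0.49 [ 0.4952 -0.091   0.095 ]
arbor_seat B [344. 322.] 0.45 [ 0.4498 -0.2671  0.095 ]
arbor_end A [310. 243.] 0.87 [ 0.5146 -0.0472  0.175 ]
cog_mid A [472. 350.] 0.72 [0.5315 0.2833 0.064 ]
cog_mid B [284. 164.] 0.82 [0.5355 0.2857 0.064 ]
wide_spacer_mid A [241. 222.] 0.81 [ 0.3539 -0.3347  0.0625]
wide_spacer_mid A [288. 237.] 0.65 [ 0.3594 -0.1923  0.0625]
wide_spacer_mid A [243. 248.] 0.64 [ 0.4494 -0.26    0.0625]
wide_spacer_mid A [244. 260.] 0.55 [ 0.4921 -0.228   0.0625]
wide_spacer_mid B [237. 404.] 0.97 [ 0.1954 -0.338   0.0625]
wide_spacer_mid B [268. 351.] 0.84 [ 0.2914 -0.25    0.0625]
wide_spacer_mid B [347. 322.] 0.79 [ 0.4664 -0.2503  0.0625]
wide_spacer_mid B [294. 410.] 0.6 [ 0.2902 -0.3927  0.0625]
narrow_spacer_mid A [194. 281.] 0.8 [ 0.5938 -0.2838  0.054 ]
narrow_spacer_mid B [411. 309.] 0.79 [ 0.6095 -0.2682  0.054 ]
jar_mid A [253. 374.] 0.83 [ 0.7612 -0.0154  0.071 ]
jar_mid B [417. 210.] 0.73 [ 0.7662 -0.0197  0.071 ]
jar_mid B [330. 254.] 0.69 [ 0.5092 -0.0669  0.071 ]
mallet A [427. 441.] 0.89 [0.7246 0.2658 0.04  ]
mallet B [353. 158.] 0.73 [0.7282 0.2602 0.04  ]
[[ 0.354 -0.    -0.935]
 [ 0.935  0.     0.354]
 [ 0.    -1.     0.   ]]
```

Run:
```python
import cv2,numpy as np
a=cv2.imread("pics/side0.png")[300:440,220:440];b=cv2.imread("pics/scene0.png")[190:310,170:320]
cv2.imwrite("pics/crop1.png",np.vstack([cv2.resize(a,(470,299),interpolation=2),cv2.resize(b,(470,300))]))
```

```text
(no output)
```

View pics/crop1.png

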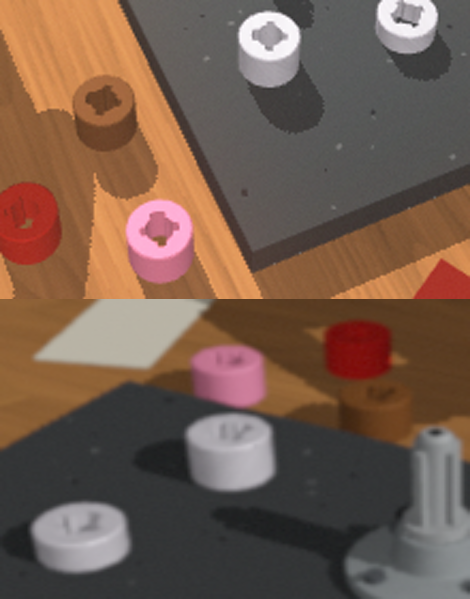

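Run:
```python
from h import *
def look(name,x,y,z,ths):
    robot.move_to([x,y,z],down(np.pi/2)); 
    po=pose();p=optics.capture("wrist");c=cam(p,po)
    np.savez(f"{name}.npz",pos=po[0],rot=po[1],color=p["color"])
    cv2.imwrite(f"pics/{name}.png",p["color"][:,:,::-1])
    print(name,po[0].round(4),status.read_time())
    for t,h in ths:
        for s in spot_point(p,t)[:3]: print(t,np.round(s["location"],1),round(s["conf"],2),atz(c,s["location"],h).round(4))
look("w_cog",.533,.284,.22,[("cog",.04),("cog_mid",.064)])
look("w_std",.515,-.042,.30,[("stand",.04),("arbor_seat",.095),("arbor_end",.175)])
look("w_sp",.457,-.255,.22,[("wide_spacer",.04),("wide_spacer_mid",.0625),("narrow_spacer_mid",.054)])
```

```text
w_cog [0.5324 0.2848 0.2201] 3.8167
cog [320.4 218. ] 0.79 [0.5325 0.2866 0.04  ]
cog_mid [318.  227.5] 0.58 [0.5349 0.2843 0.064 ]
w_std [ 0.5151 -0.0411  0.2997] 5.2333
stand [310.3 200.7] 0.8 [ 0.515  -0.0504  0.04  ]
arbor_seat [308.2 210. ] 0.67 [ 0.5132 -0.0514  0.095 ]
arbor_end [309.9 233.3] 0.9 [ 0.5134 -0.0479  0.175 ]
arbor_end [610.2 224.8] 0.18 [0.5063 0.1879 0.175 ]
w_sp [ 0.4576 -0.2543  0.2205] 6.3667
wide_spacer [321.5 217.8] 0.78 [ 0.4578 -0.2515  0.04  ]
wide_spacer [181.9  26.9] 0.76 [ 0.3007 -0.3636  0.04  ]
wide_spacer [347.5  31.2] 0.72 [ 0.3037 -0.2312  0.04  ]
wide_spacer_mid [323.1 228.1] 0.91 [ 0.4614 -0.2503  0.0625]
wide_spacer_mid [174.2  23. ] 0.88 [ 0.3033 -0.3614  0.0625]
wide_spacer_mid [346.5  21.4] 0.57 [ 0.3023 -0.2337  0.0625]
narrow_spacer_mid [303. 358.] 0.76 [ 0.6041 -0.2704  0.054 ]
```

Run:
```python
import cv2,numpy as np
r=[]
for n,(u,v) in dict(w_cog=(319,222),w_std=(310,222),w_sp=(322,222)).items():
    i=cv2.imread(f"pics/{n}.png")[v-110:v+110,u-100:u+100]; cv2.imwrite(f"pics/{n}_c.png",cv2.resize(i,(720,792)[:2] if 0 else (545,600),interpolation=cv2.INTER_CUBIC))
```

```text
(no output)
```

View pics/w_cog_c.png

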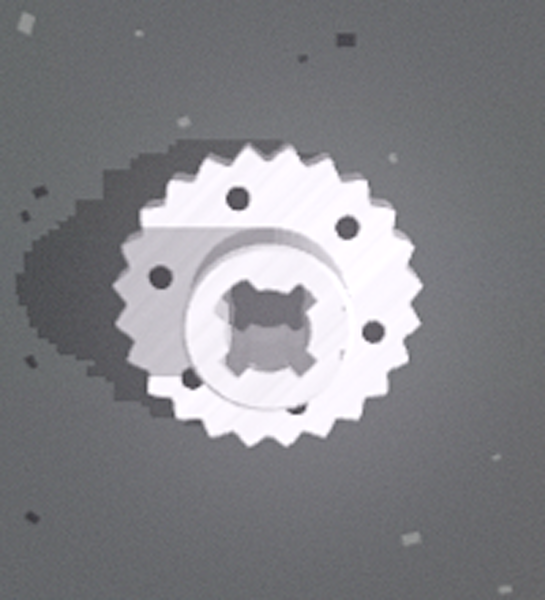

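View pics/w_std_c.png

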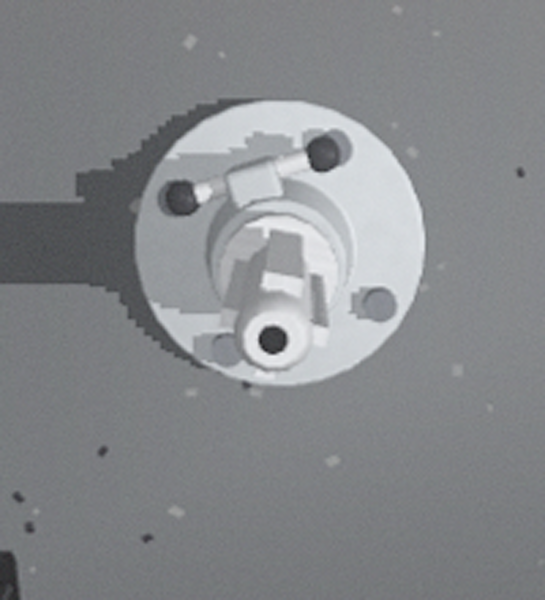

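View pics/w_sp_c.png

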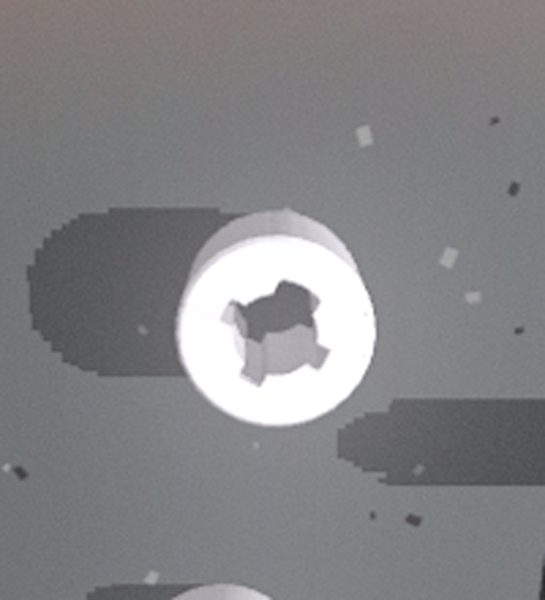

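```bash
cat >> h.py <<'E'
def look(name,x,y,z,a=np.pi/2):
    robot.move_to([x,y,z],down(a))
    po=pose();p=optics.capture("wrist");c=cam(p,po)
    cv2.imwrite(f"pics/{name}.png",p["color"][:,:,::-1])
    np.savez(f"{name}.npz",K=c[0],R=c[1],t=c[2])
    return p,c
def load(name):
    d=np.load(name+".npz");return cv2.imread(f"pics/{name}.png"),(d["K"],d["R"],d["t"])
def rect(img,c,x0,y0,z,half=.04,s=10000):
    """top-down rectified; u right=+y?  image: right=+y, up=-x"""
    K,R,t=c
    n=int(2*half*s)
    # px(u,v)->world x=x0-half+v/s, y=y0-half+u/s
    H=K@np.c_[R[:,0],R[:,1],R[:,2]*z+t]@np.array([[0,1/s,x0-half],[1/s,0,y0-half],[0,0,1]])
    return cv2.warpPerspective(img,np.linalg.inv(H),(n,n),flags=cv2.INTER_CUBIC)
E
python3 - <<'E'
from h import *
for n,x,y,z,zt in [("v_sp",.459,-.253,.14,.085),("v_std",.514,-.049,.225,.175),("v_cog",.534,.285,.14,.088)]:
    p,c=look(n,x+.083,y,z)
    cv2.imwrite(f"pics/{n}_r.png",rect(p["color"][:,:,::-1],c,x,y,zt,half=.06,s=5000))
    if n=="v_std":print([(s["location"],s["conf"],atz(c,s["location"],.175).round(4)) for s in spot_point(p,"arbor_end")])
print(status.read_time())
E
```

```text
[([321.1, 125.0], 0.6, array([ 0.5136, -0.0489,  0.175 ]))]
9.4667
```

View pics/v_sp_r.png

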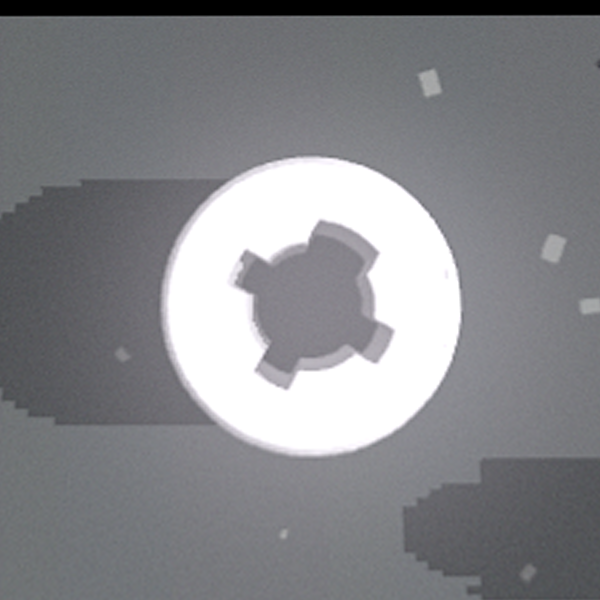

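View pics/v_std_r.png

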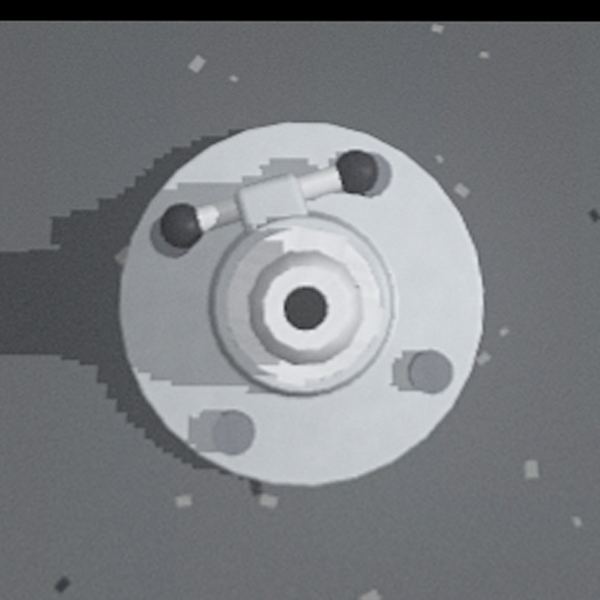

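View pics/v_cog_r.png

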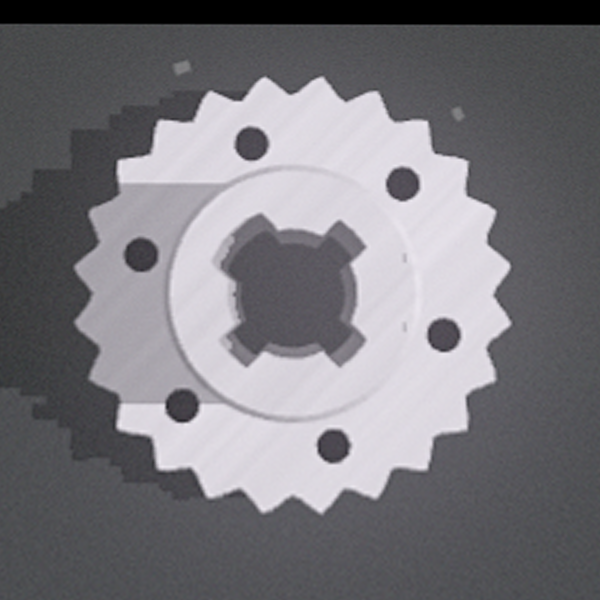

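```bash
cat > fit.py <<'E'
from h import *
from scipy.optimize import minimize
def fitbore(name,x,y,zt,ro):
    img,c=load(name)
    s=5000;half=.04
    r=cv2.GaussianBlur(cv2.cvtColor(rect(img,c,x,y,zt,half,s),cv2.COLOR_BGR2GRAY),(0,0),2).astype(float)
    n=r.shape[0];v,u=np.mgrid[0:n,0:n];X=v/s-half;Y=u/s-half
    sg=lambda d:1/(1+np.exp(-d/.0003))
    def cost(p):
        dx,dy=X-p[0],Y-p[1];rr=np.hypot(dx,dy)
        m=sg(.013-rr)
        for k in range(4):
            a=p[2]+k*np.pi/2;w=.007 if k==0 else .004
            al=dx*np.cos(a)+dy*np.sin(a);ac=-dx*np.sin(a)+dy*np.cos(a)
            m=np.maximum(m,sg(.0175-rr)*sg(w-abs(ac))*(al>0))
        W=(rr<ro)
        rv=np.clip(r,0,RT)/RT
        return -np.corrcoef(rv[W],-m[W])[0,1]
    RT=np.percentile(r[np.hypot(X,Y)<ro],80)
    best=None
    for a in np.arange(0,2*np.pi,np.pi/24):
        f=cost([0,0,a])
        if best is None or f<best[0]:best=(f,a)
    res=[minimize(cost,[0,0,best[1]+k*np.pi/2],method="Nelder-Mead",options=dict(initial_simplex=np.array([[0,0,0],[.002,0,0],[0,.002,0],[0,0,.1]])+[0,0,best[1]+k*np.pi/2],xatol=1e-5,fatol=1e-6)) for k in range(4)]
    for q in res: print(name,round(q.fun,4),np.round([x+q.x[0],y+q.x[1]],4),round(near(q.x[2],0),4))
    q=min(res,key=lambda q:q.fun)
    return x+q.x[0],y+q.x[1],near(q.x[2],0)
if __name__=="__main__":
    fitbore("v_sp",.459,-.253,.085,.026);fitbore("v_cog",.534,.285,.088,.024)
    # stand: overlay candidates on w_std
E
python3 fit.py
python3 - <<'E'
from h import *
d=np.load("w_std.npz");p={"fx":353.414,"fy":353.414,"cx":318.136,"cy":244.775}
T=optics.capture("wrist");c=cam(T,(d["pos"],d["rot"]))
np.savez("w_std_c.npz",K=c[0],R=c[1],t=c[2])
img=d["color"][:,:,::-1]
M=np.array([[8,0,-8*255],[0,8,-8*175.]])
z=cv2.warpAffine(img,M,(800,600),flags=cv2.INTER_CUBIC)
z=cv2.convertScaleAbs(z,alpha=1.3,beta=-60)
cv2.imwrite("pics/std_zoom.png",z)
E
```

```text
v_sp -0.9755 [ 0.4602 -0.2507] 2.6432
v_sp -0.9338 [ 0.46   -0.2504] -2.0917
v_sp -0.9343 [ 0.46   -0.2505] -0.4978
v_sp -0.9341 [ 0.4599 -0.2506] 1.0814
v_cog -0.9773 [0.5326 0.2837] -2.3527
v_cog -0.936 [0.5323 0.2836] -0.8029
v_cog -0.937 [0.5324 0.2835] 0.7854
v_cog -0.9347 [0.5326 0.2835] 2.357
```

View pics/std_zoom.png

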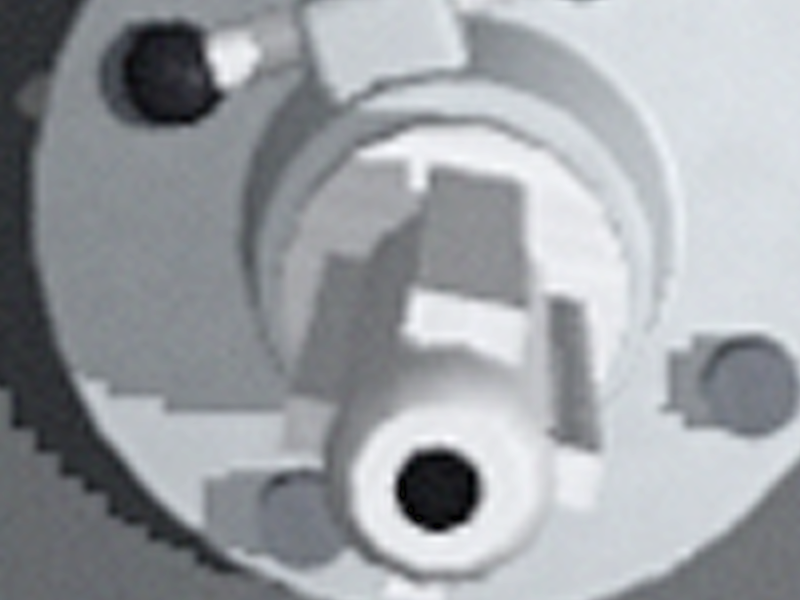

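Run:
```python
from h import *
d=np.load("w_std_c.npz");c=(d["K"],d["R"],d["t"]);img=cv2.imread("pics/w_std.png")
x,y=.5135,-.0485
r=rect(img,c,x,y,.163,half=.025,s=12000)
cv2.imwrite("pics/std_r.png",r)
```

```text
(no output)
```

View pics/std_r.png

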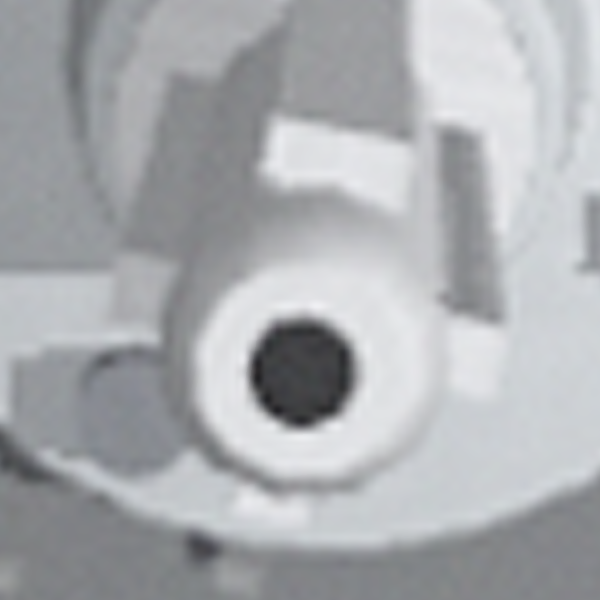

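Run:
```python
from h import *
from fit import fitbore
x,y=.5326,.2837; a=np.pi/2+.49
for X,A in (([x,y,.06],a),([.5154,-.0478,.205],a-.981),([.46,-.2507,.055],np.pi/2-.15),([.5154,-.0478,.2],np.pi/2+.156)):
    print(solve_ik(X,down(A)))
robot.move_to([x,y,.12],down(a))
print(robot.move_linear([x,y,.060],max_speed=.08,guard=8))
hand.grip(.05,60)
print(status.read_gripper_width(),status.read_force())
po=pose();p=optics.capture("wrist");c=cam(p,po)
cv2.imwrite("pics/g_cog.png",p["color"][:,:,::-1]);np.savez("g_cog.npz",K=c[0],R=c[1],t=c[2])
print(po[0],status.read_time())
```

```text
[ 0.30478125  0.51095142  1.60897609  0.          1.02166514 -1.75601508]
[-0.30820841  0.22036357  1.65198529  0.          1.26924379 -1.38800473]
[-7.12104457e-01  4.00484053e-01  1.81681922e+00 -4.44089210e-16
  9.24289384e-01 -2.13290078e+00]
[-3.08208406e-01  2.24519652e-01  1.65946126e+00 -4.44089210e-16
  1.25761175e+00 -2.03500473e+00]
False
0.05105270432549055 [-2.45293354 -0.71895097  5.62306247]
[0.53297647 0.28379189 0.06093073] 11.4083
```

View pics/g_cog.png

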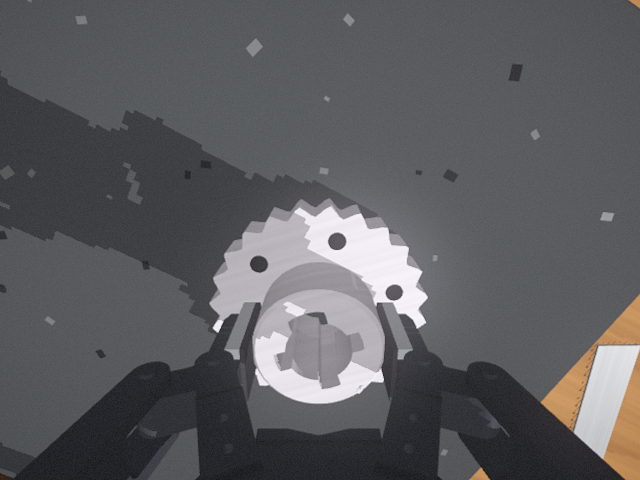

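Run:
```python
from h import *
from fit import fitbore
q=pose()
x,y=q[0][:2]; a=np.pi/2+.49-.981
robot.move_linear([x,y,.12],max_speed=.1)
robot.move_to([.5154,-.0478,.225],down(a))
robot.wait(.2)
po=pose();p=optics.capture("wrist");c=cam(p,po)
cv2.imwrite("pics/h_cog.png",p["color"][:,:,::-1]);np.savez("h_cog.npz",K=c[0],R=c[1],t=c[2])
print(po[0],status.read_time(),status.read_gripper_width(),status.read_force(),status.read_wrist_torque())
zt=po[0][2]+.0271
r=rect(p["color"][:,:,::-1],c,*po[0][:2],zt,.03,10000);cv2.imwrite("pics/h_cog_r.png",r)
fitbore("h_cog",*po[0][:2],zt,.024)
fitbore("g_cog",.53298,.28379,.088,.024)
```

```text
[ 0.51544492 -0.04670278  0.22453076] 13.7167 0.05088729698864719 [-0.5206688  -0.0706298  -4.13239838] [-0.03423641 -0.03614097 -0.02443711]
h_cog -0.8101 [ 0.5158 -0.0468] 2.9559
h_cog -0.7723 [ 0.5158 -0.0466] -1.7617
h_cog -0.7935 [ 0.5158 -0.0466] -0.1628
h_cog -0.773 [ 0.5158 -0.0468] 1.3467
g_cog -0.852 [0.5326 0.2837] -2.3537
g_cog -0.7779 [0.532 0.284] -0.8515
g_cog -0.7712 [0.5323 0.2837] 0.7741
g_cog -0.8076 [0.5325 0.2838] 2.3396
```

View pics/h_cog_r.png

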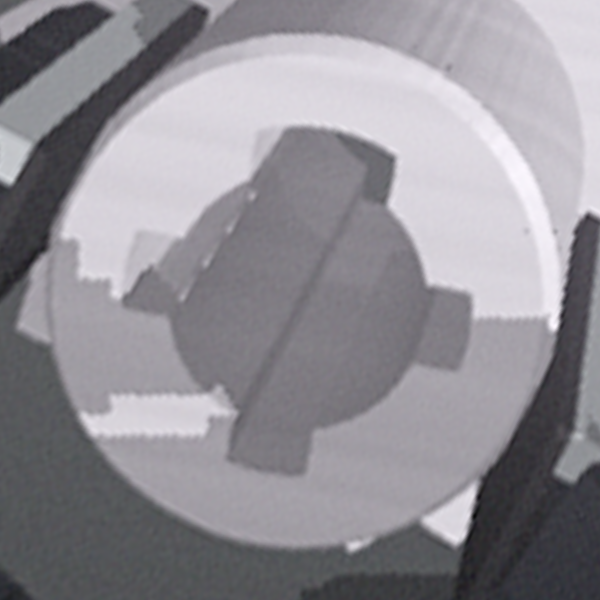

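View pics/h_cog.png

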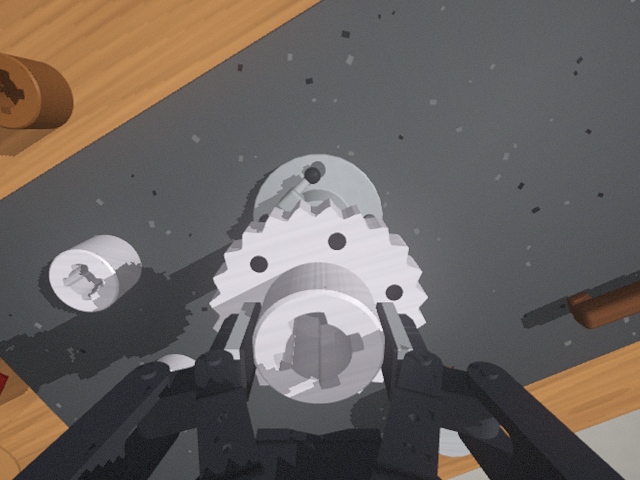

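```bash
cat >> h.py <<'E'
def goto(x,y,z,v=.05,guard=None,tgt=None):
    """linear move, compensating standing offset e=(cmd-actual)"""
    return robot.move_linear([x,y,z],max_speed=v,guard=guard)
E
python3 - <<'E'
from h import *
print(pose()[0])
tx,ty=.5152,-.0478
r=robot.move_linear([tx,ty,.202],max_speed=.05,guard=8);robot.wait(.15)
p=pose()[0];print(r,p)
cx,cy=tx+(tx-p[0]),ty+(ty-p[1])
r=robot.move_linear([cx,cy,.202],max_speed=.05,guard=8);robot.wait(.15)
p=pose()[0];print(r,p,cx,cy,status.read_force())
r=robot.move_linear([cx,cy,.1875],max_speed=.04,guard=8)
print(r,pose()[0],status.read_force(),status.read_wrist_torque())
q=optics.capture("side");cv2.imwrite("pics/s1.png",cv2.resize(q["color"][130:290,220:440,::-1],(800,582)))
E
```

```text
[ 0.5154679  -0.04683317  0.22461325]
False [ 0.51547439 -0.04794486  0.2023684 ]
False [ 0.51494418 -0.04765934  0.20208348] 0.5149256120755789 -0.04765513997537619 [ 0.33854355  0.2038848  -3.88304802]
False [ 0.51530448 -0.04767455  0.18711811] [ 3.74801623  0.77941705 -6.75461079] [ 0.03048473 -0.67162646  0.03531082]
```

View pics/s1.png

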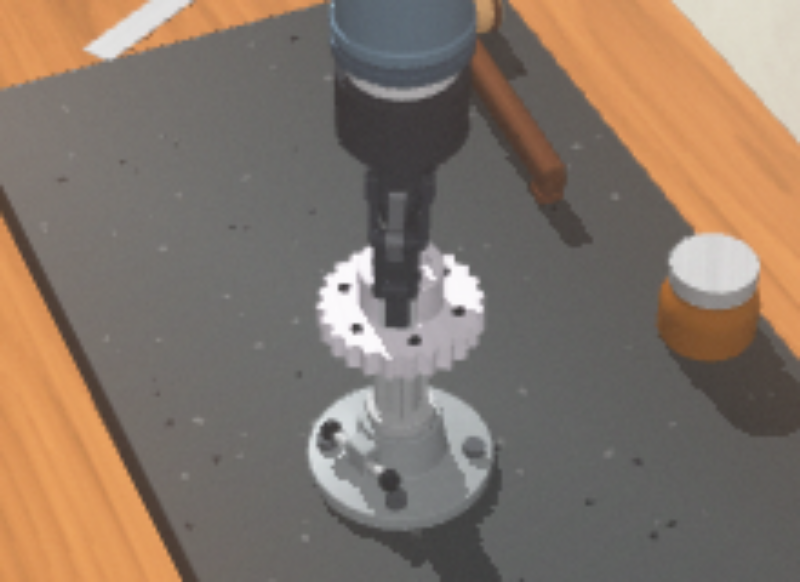

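Run:
```python
from h import *
robot.wait(.2)
print(pose()[0],status.read_force(),status.read_wrist_torque())
for dx in (.5155,.5160,.5165):
    r=robot.move_linear([dx,-.04766,.1875],max_speed=.02,guard=8);robot.wait(.1)
    print(r,pose()[0],np.round(status.read_force(),2),np.round(status.read_wrist_torque(),3))
```

```text
[ 0.51521007 -0.04766636  0.18751165] [ 4.27992344 -0.40704251 -6.81397422] [ 0.01143955 -0.73727328  0.00172889]
False [ 0.51536529 -0.04768762  0.1875227 ] [ 2.71  0.16 -5.92] [-0.097 -0.447 -0.044]
False [ 0.51566525 -0.0476661   0.18750794] [-0.11 -0.79 -4.32] [-0.122 -0.108  0.069]
False [ 0.51636933 -0.04754905  0.18745061] [ 0.01  0.87 -2.8 ] [ 0.005 -0.059  0.005]
```

Run:
```python
from h import *
def pr(x,y):
    robot.move_linear([x,y,.1875],max_speed=.02,guard=8);robot.wait(.1)
    print(np.round([x,y],4),pose()[0].round(4),np.round(status.read_force(),2),np.round(status.read_wrist_torque(),3))
for x in (.517,.5175,.518,.5185): pr(x,-.0476)
pr(.5172,-.0476)
for y in (-.0470,-.0465): pr(.5172,y)
for y in (-.0483,-.049): pr(.5172,y)
print(status.read_time())
```

```text
[ 0.517  -0.0476] [ 0.5168 -0.0476  0.1874] [-0.84 -0.72 -3.93] [0.008 0.21  0.004]
[ 0.5175 -0.0476] [ 0.5171 -0.0476  0.1873] [-2.37 -0.33 -3.44] [-0.141  0.566  0.032]
[ 0.518  -0.0476] [ 0.5174 -0.0477  0.1873] [-4.8  -1.48 -3.35] [-0.269  0.939 -0.068]
[ 0.5185 -0.0476] [ 0.5175 -0.0477  0.1873] [-6.31 -1.06 -2.68] [-0.342  1.121 -0.028]
[ 0.5172 -0.0476] [ 0.5172 -0.0477  0.1874] [-3.64 -1.79 -5.07] [-0.38   0.57  -0.039]
[ 0.5172 -0.047 ] [ 0.5171 -0.0475  0.1874] [-3.87 -3.22 -5.33] [-0.645  0.715  0.015]
[ 0.5172 -0.0465] [ 0.5171 -0.0474  0.1874] [-3.57 -4.63 -5.75] [-0.946  0.67  -0.017]
[ 0.5172 -0.0483] [ 0.5174 -0.0481  0.1875] [-1.83 -0.08 -5.37] [-0.017  0.455  0.005]
[ 0.5172 -0.049 ] [ 0.5174 -0.0483  0.1875] [-0.62  3.93 -4.41] [ 0.767  0.213 -0.015]
19.8333
```

Run:
```python
from h import *
robot.move_linear([.5162,-.0479,.1875],max_speed=.02,guard=8);robot.wait(.1)
print(pose()[0].round(4),np.round(status.read_force(),2),np.round(status.read_wrist_torque(),3))
r=robot.move_linear([.5162,-.0479,.175],max_speed=.02,guard=7)
print(r,pose()[0].round(4),np.round(status.read_force(),2),np.round(status.read_wrist_torque(),3),status.read_time())
```

```text
[ 0.5166 -0.0482  0.1878] [ 1.18  0.52 -3.75] [ 0.125 -0.034 -0.031]
False [ 0.5162 -0.0479  0.175 ] [-1.1   0.21 -3.76] [-0.029  0.037  0.037] 20.9583
```

Run:
```python
from h import *
for z,v in ((.150,.04),(.124,.04),(.112,.015)):
    r=robot.move_linear([.5162,-.0479,z],max_speed=v,guard=7 if z>.12 else 10)
    print(r,pose()[0].round(4),np.round(status.read_force(),2),np.round(status.read_wrist_torque(),3),status.read_time())
    if r:break
```

```text
False [ 0.5159 -0.0478  0.1497] [-0.95 -0.3  -5.21] [0.097 0.231 0.044] 21.7333
False [ 0.5159 -0.0478  0.1236] [-2.48  0.95 -4.67] [ 0.105  0.404 -0.005] 22.5333
True [ 0.5159 -0.0478  0.1159] [-0.22  1.7   5.15] [0.006 0.113 0.042] 23.125
```

Run:
```python
from h import *
p0=pose()[0]
hand.grip(.085);print(status.read_gripper_width(),np.round(status.read_force(),2))
robot.move_linear([p0[0],p0[1],.21],max_speed=.15,guard=8)
p,c=look("w2",.5155,-.048,.30)
cv2.imwrite("pics/w2_r.png",rect(p["color"][:,:,::-1],c,.5155,-.048,.163,half=.025,s=12000))
q=optics.capture("side");cv2.imwrite("pics/s2.png",cv2.resize(q["color"][130:290,220:440,::-1],(800,582)))
print(status.read_time())
```

```text
0.0850742782306541 [ 0.14 -1.1   0.32]
25.0
```

View pics/w2_r.png

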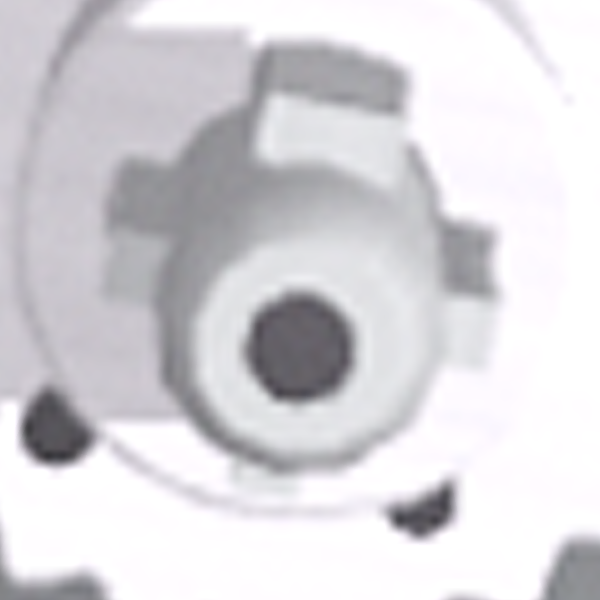

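View pics/s2.png

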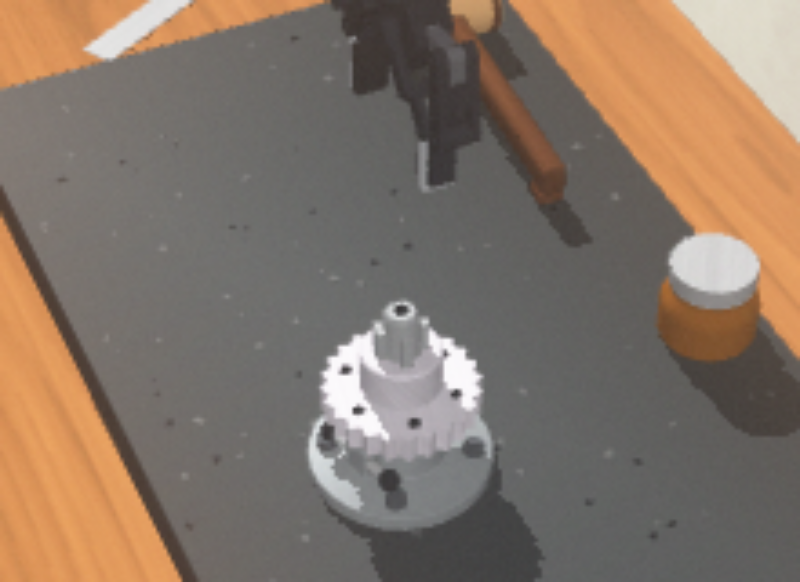

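Run:
```python
from h import *
from fit import fitbore
x,y=.4602,-.2507; a=np.pi/2-.16
robot.move_to([x,y,.14],down(a))
print(robot.move_linear([x,y,.055],max_speed=.1,guard=8))
hand.grip(.058,50);robot.wait(.1)
po=pose();print(status.read_gripper_width(),np.round(status.read_force(),2),po[0])
robot.move_linear([po[0][0],po[0][1],.13],max_speed=.12)
a+=.321
robot.move_to([.5156,-.0478,.225],down(a));robot.wait(.2)
q=pose();p=optics.capture("wrist");c=cam(p,q)
cv2.imwrite("pics/h_sp.png",p["color"][:,:,::-1]);np.savez("h_sp.npz",K=c[0],R=c[1],t=c[2])
zt=q[0][2]+.085-po[0][2]
cv2.imwrite("pics/h_sp_r.png",rect(p["color"][:,:,::-1],c,*q[0][:2],zt,.035,8500))
print(q[0],status.read_time(),status.read_gripper_width(),status.read_force())
fitbore("h_sp",*q[0][:2],zt,.026)
```

```text
False
0.05901691363576157 [-1.3   1.82  5.32] [ 0.46057375 -0.25096023  0.05596376]
[ 0.51514645 -0.04910836  0.22403367] 29.45 0.058499043455411424 [-0.16068072 -0.50516478 -2.18950622]
h_sp -0.7928 [ 0.5147 -0.0492] 2.9709
h_sp -0.7653 [ 0.5145 -0.049 ] -1.756
h_sp -0.7276 [ 0.5142 -0.0491] -0.1244
h_sp -0.7629 [ 0.5143 -0.0495] 1.4512
```

View pics/h_sp_r.png

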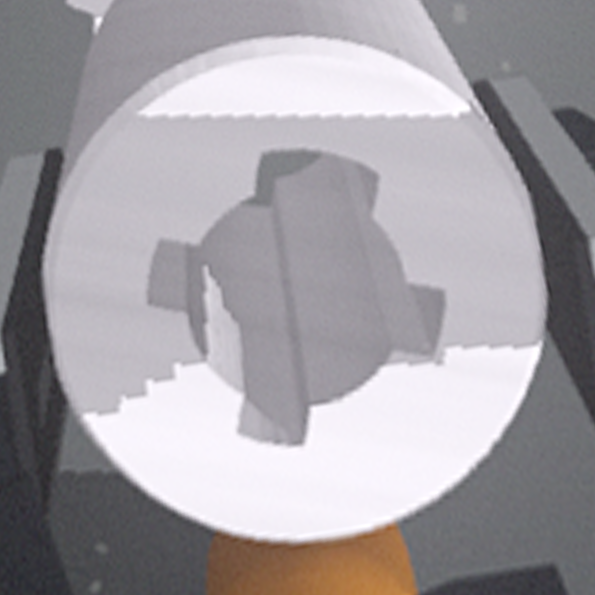

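View pics/h_sp.png

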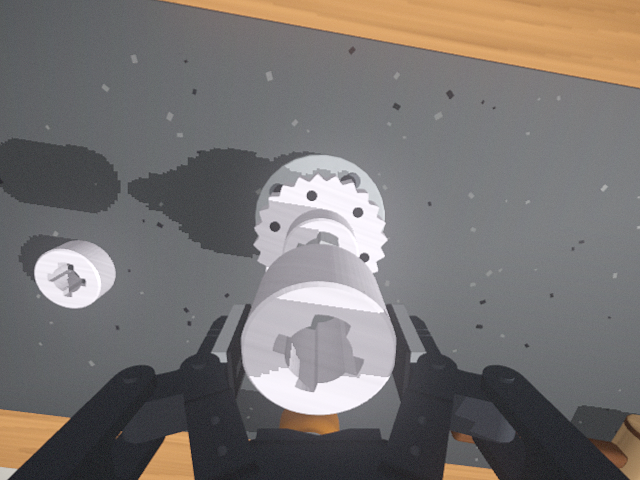

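Run:
```python
from h import *
def rep(r=None): print(r,pose()[0].round(4),np.round(status.read_force(),2),np.round(status.read_wrist_torque(),3),round(status.read_time(),2))
robot.move_linear([.5159,-.0479,.198],max_speed=.05,guard=8);robot.wait(.15);rep()
p=pose()[0]
robot.move_linear([.5159*2-p[0],-.0479*2-p[1],.197],max_speed=.02,guard=8);robot.wait(.15);rep()
r=robot.move_linear([.5159,-.0479,.184],max_speed=.03,guard=6);robot.wait(.15);rep(r)
```

```text
None [ 0.5162 -0.0479  0.1984] [-0.    0.34 -2.6 ] [-0.037 -0.035 -0.006] 30.29
None [ 0.5156 -0.0479  0.197 ] [ 0.39  0.28 -1.92] [ 0.053  0.009 -0.026] 30.69
False [ 0.5159 -0.0479  0.1841] [ 0.87  1.39 -2.61] [ 0.092 -0.017  0.019] 31.43
```

Run:
```python
from h import *
def rep(r=None): print(r,pose()[0].round(4),np.round(status.read_force(),2),np.round(status.read_wrist_torque(),3),round(status.read_time(),2))
for z in (.172,.164,.154):
    r=robot.move_linear([.5159,-.0479,z],max_speed=.015,guard=6 if z>.16 else 8);rep(r)
    if r:break
```

```text
False [ 0.5159 -0.0478  0.1719] [ 2.    1.28 -3.98] [ 0.22  -0.246 -0.   ] 32.38
False [ 0.5159 -0.0478  0.1638] [ 1.86  2.26 -3.01] [ 0.304 -0.24  -0.01 ] 33.06
True [ 0.516  -0.0478  0.159 ] [-0.16  0.8   4.24] [-0.013  0.06   0.001] 33.51
```

Run:
```python
from h import *
p0=pose()[0]
hand.grip(.085);print(status.read_gripper_width())
robot.move_linear([p0[0],p0[1],.26],max_speed=.15,guard=8)
p,c=look("w3",.5155+.083,-.048,.25)
K,R,t=c
zt=.188
cv2.imwrite("pics/w3_r.png",rect(p["color"][:,:,::-1],c,.5155,-.048,zt,half=.06,s=5000))
a=optics.capture("scene");b=optics.capture("side");ca,cb=cam(a),cam(b)
for t,z in [("narrow_spacer_mid",.054),("jar_mid",.071),("mallet",.04)]:
    for s,cc in ((spot_point(a,t),ca),(spot_point(b,t),cb)):
        if s: print(t,atz(cc,s[0]["location"],z).round(3))
# outline overlays of expected spacer/cog on scene+side
out=[]
for q,cc in((a,ca),(b,cb)):
    im=cv2.resize(q["color"][:,:,::-1],None,fx=4,fy=4,interpolation=2)
    th=np.linspace(0,2*np.pi,60)
    for z,r,col in((.188,.03,(0,0,255)),(.143,.03,(0,255,0)),(.095,.051,(255,0,0))):
        P=np.array([proj(cc,[.5154+r*np.cos(k),-.0479+r*np.sin(k),z]) for k in th])*4
        cv2.polylines(im,[P.astype(int)],True,col,1)
    u,v=(proj(cc,[.5154,-.0479,.14])*4).astype(int)
    out.append(im[v-200:v+200,u-200:u+200])
cv2.imwrite("pics/chk.png",np.hstack(out));print(status.read_time())
```

```text
0.08500054050811538
narrow_spacer_mid [ 0.608 -0.267  0.054]
narrow_spacer_mid [ 0.607 -0.27   0.054]
jar_mid [ 0.76  -0.02   0.071]
jar_mid [ 0.755 -0.036  0.071]
mallet [0.721 0.254 0.04 ]
35.6
```

View pics/chk.png

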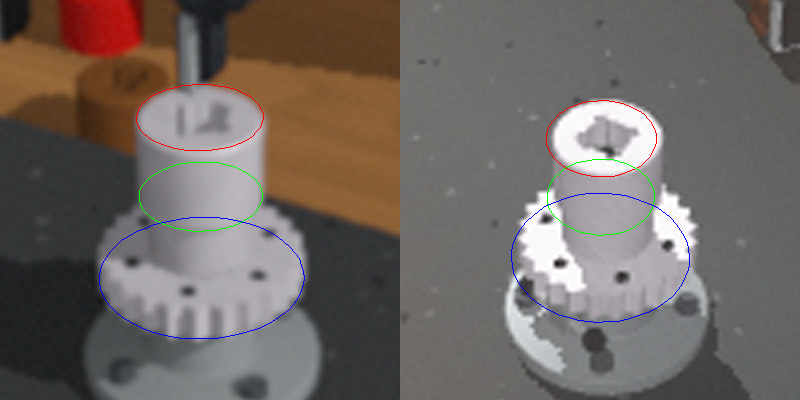

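View pics/w3_r.png

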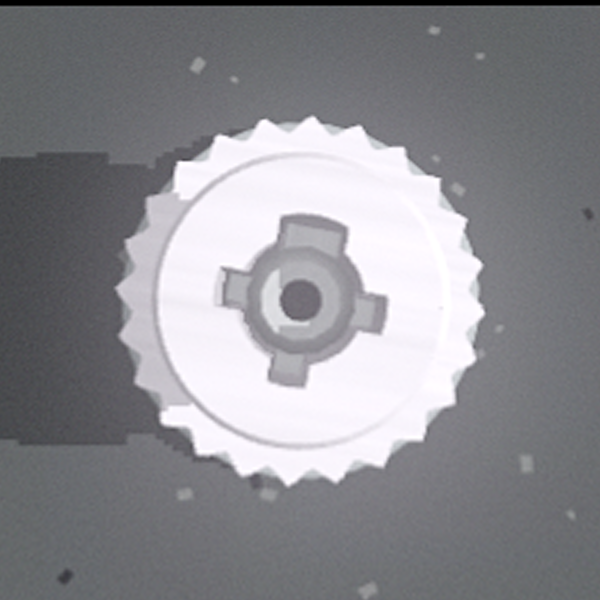

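Run:
```python
from station import *
order.sign_off();print(status.read_time())
```

```text
the job is handed in; nothing more can be done
the job is handed in; nothing more can be done
```

The feed cog and the wide white sleeve are both on the arbor and released. I handed the job in at about 36 s of the 72 s allowed. No verdict comes back from the hand-in, so these results rest on my own checks.

- **Cog:** It went down the splines with its master slot on the master spline. I had to feel for the arbor axis at the nose and shift the cog about 1 mm before it slid freely. The descent stopped on contact at tool height 0.1159 m, where I expected about 0.116 m for the shoulder.
- **Wide sleeve:** I turned it about 0.32 rad to match the master spline and lowered it. It stopped on contact at 0.159 m, as expected for sitting on the cog's hub. If it had been clocked wrongly it would have stopped 20 mm higher.
- **Forces:** The largest force I read on the tool was about 8 N, during the cog's axis search. At both landings it was about 5 N.
- **Last pictures:** In the overhead view the master spline sits in the master slot and the sleeve is concentric with the arbor. In the scene view the expected outlines lie on the parts; in the side view they sit about 1–2 mm off, within the camera calibration.
- **Parts to leave alone:** I never touched the narrow sleeve, the jar or the mallet. Most final detections put them within about 15 mm of the earlier ones, within the detector's scatter. One side-camera reading of the jar was about 16 mm off in y. The scene camera had the jar within about 5 mm, so I took that as detector noise. The side camera did not find the mallet in the last check.

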